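# Snap the dust cap onto the hub of a rear brake disc

## Task

Three black dust caps stand on the parts-shop desk; take the middle-sized one and fit it over the nose of the brake disc's hub. Press it on from above, firmly but without ramming it: you will feel it click, and keep pressing after the click until its rim sits flat on the hub all round. Finish like that, with the fingers still on the cap and pressing it firmly down on the hub (do not let up or let go), and leave everything else on the desk where it is.

Things in the scene. Friction and masses are not known exactly. Their poses are not given: they have to be found in the camera images.
- cap: The dust cap to fit, the middle-sized of three: black plastic, 24 mm tall, its round skirt made of 12 flats, 50 to 52 mm across; about 50 g; standing mouth down on the desk. Origin: centre of its rim (the open underside); z up through its closed, nearly flat top. Hollow, about 20 mm deep, with six springy claws inside; the skirt itself is rigid.
- cap_claws (a point): Point on the cap's axis 6 mm above its rim, level with the barbs of the claws. They stand 18.4 mm from the axis and spread 1.6 mm to pass the bead of the hub nose. Pressing on: the push starts with the rim about 6 mm above the seat, peaks at 7 to 13 N about 3 mm above it, the click comes at 3 to 2 mm and the push falls to almost nothing, then the rim meets the rigid seat.
- hub_seat (a point): Centre of the seat on the brake disc's hub, 60 mm above the desk; z up along the hub axis. The seat is the flat 63 mm round top of the hub barrel. From its middle rises the nose, a solid steel stud 18.5 mm tall: neck 36 mm thick, from 8.4 mm up a bead 40 mm thick, then a cone narrowing to 31 mm at the top. A seated cap has its origin here.
- disc: Rear brake disc with built-in wheel bearing, bare steel, lying flat on the desk, hub up; fixed, it does not give. Origin: on the desk under its centre, z up. Friction ring 240 mm in diameter, 9 mm thick; hat 136 mm in diameter up to 46 mm; hub barrel 66 mm in diameter up to 60 mm; nose up to 78.5 mm.
- cap_small: A smaller dust cap of the same kind, 38 mm in diameter and 19 mm tall, mouth down on the desk: too small for this hub, leave it. Origin: centre of its underside
- cap_large: A larger dust cap of the same kind, 62 mm in diameter and 29 mm tall, mouth down on the desk: too big for this hub, leave it. Origin: centre of its underside
- axle_nut: Loose steel hexagon axle nut with flange, 46 mm across the flange, 20 mm tall, flat on the desk: leave it. Origin: centre of its underside
- tea_glass: Tulip tea glass standing on a saucer (one piece), saucer 104 mm in diameter, 88 mm tall: leave it. Origin: centre of its underside
- highlighter: Orange and black highlighter lying on the desk, 117 mm long (its x axis), 19 mm wide and 16 mm high: leave it. Origin: under its middle
- calculator: Desk calculator, 150 x 105 x 19 mm, flat on the desk: leave it. Origin: centre of its underside
- phone: Mobile phone, 74 x 155 x 9 mm, flat on the desk: leave it. Origin: centre of its underside
Mind the look-alikes: they are no part of the job. Leave any yellow look-alike of the cap alone.

How it is judged:
By the outcome, as a careful person would: the job done as asked, in the order asked, and still so for the second after the job is handed in, while the arm keeps its last pose, push and grip.
It also fails if it takes over 45 s, if anything falls off the work surface, if the arm or the gripper's body presses on something with over 40 N, if the wrist force passes 120 N, or if a joint passes its speed limit or range.

## Robot

A 6-joint arm with a two-finger parallel gripper is mounted at the origin on the work surface. World frame = base frame: x ahead of the robot, y to its left, z up, the work surface at z = 0. Lengths are in m, angles in rad, forces in N, time in s.
With the tool pointing down it reaches from about 0.4 to 0.825 m from the base axis. Payload 7 kg.
Tool frame: the origin (TCP) lies on the front face of the gripper's body, between the roots of the fingers; the fingertips stand 66 mm ahead of it and the grasp point (between the pads) lies 47 mm ahead of it; z points along the fingers, y is the line along which they close (so a half turn about z gives the same grasp; the last joint's range is limited). The gripper opens to 88 mm and grips with 3 to 60 N. Pads are 19 mm wide; open, the fingers measure 130 mm over their backs; the gripper's body (78 mm by 193 mm) begins 47 mm behind the grasp point.
Start: joints at [-0.887, 0.359, 0.012, 0, -1.224, -0.288], TCP at [0.26, -0.623, 0.292] pointing down, gripper open.
Joint ranges: [-3.07, 3.07], [-1.43, 2.12], [-1.02, 1.25], [-3.03, 1.67], [-3.05, -0], [-3.03, 3.03]. Speed limits (rad/s): [2.39, 2.39, 3.01, 3.14, 3.14, 3.14].

## Interface

Orientations are given as [roll, pitch, yaw] about the fixed x, y, z axes, in that order (R = Rz(yaw) Ry(pitch) Rx(roll)).
In Python, from station import arm gives the robot as it stands. The module is installed in compiled form; this text tells all that it offers.
- The arm moves only by the tool move_arm, never from a script. Its argument "increments" is a list of rows, each an object of numbers: "jaw": the gripper command: -1 is shut, 1 is fully open, values between are in proportion; "dx", "dy", "dz": the shift along the tool's x, y, z in m; "twist": the turn about the tool's z in rad. A call has 1 to 12 rows; each row shifts and turns the commanded pose from where the row before left it, along the tool's axes as they then stand; what a row does not reach is not made up. A row lasts 1/12 s, in which the tool goes at most 41.7 mm and 7.16 degrees, less where a joint would pass 70% of its speed; a pose out of reach is approached as far as the arm can. A call is refused whole if a number of a shift passes 0.0417 or a number of a turn 0.125, either way. A call with a gripper value outside its range is refused whole. The fingers move at their own pace and stop on an object; "force" is the grip in N (left out, the last holds). Time passes only in rows, so rows that do not move let the fingers close. It gives the time, the measured TCP pose, the force, the opening and the grip force at its end, in the units of the state.
- arm.get_state(): the state, without advancing time (a new reading comes with each control period).
- arm.grab_frame(name): name is "scene" or "top"; returns the picture (480x640x3 uint8, blue, green, red); there is no depth.
- arm.camera_info(name): a dict with "K" (3x3 intrinsics, pixels), "k1" (the pictures are not rectified: a ray, as slopes to the right and down, at radius r is drawn at 1 + k1 r^2 times it, then the intrinsics apply), "extrinsics" (4x4, takes a point from camera to world coordinates). Camera axes: x right, y down, z forward; pixel columns grow to the right and rows downward; lengths in m; the calibration is good to about 2 mm. A picture is of the moment at which its call begins. camera_info takes no time and is no camera call.
- arm.job_done(): hands the job in; it is judged then, once.
Trained networks look in the newest picture that a camera, given by its name, has taken for a name from the list of things; names that differ only in an ending like _2 or _b are one class to them, and where a whole thing is asked for, a point or a joint stands for the part that bears it (a point fixed in the world has none). Each returns a list of dicts, best first, with "score" (0 to 1); they miss things now and then, are a little off and sometimes report something else, mostly with a low value. They report only what shows in the picture. A call takes as long as a camera call. They do not tell look-alikes from the thing itself.
- arm.find_in(camera, name): "position" ([x, y, z] in m, in world coordinates, good to about 4 mm: the middle of the surface that is visible of it).
- arm.silhouettes(camera, name): "pixels" (480x640 bool, what is visible of it).
- arm.pinpoint(camera, name): "position" ([x, y, z] in m, in world coordinates, good to about 4 mm: a listed point, or the origin of a listed thing).
The state is a dict: "t": time; "q": joint angles; "qd": joint speeds; "joint_efforts": joint torques, N m; "eef_pos": TCP position; "ee_rot": TCP orientation; "force": force on the tool from outside, world axes, zero at the start; "moment": the same for the moment, N m; "width": finger opening in m; "gripper_force": force on a finger pad.
Only numpy, scipy, OpenCV 4.12 (cv2) and the standard library are available. Lean on these libraries where they do the work, as an engineer would, in place of code of your own. Each camera call takes 0.05 s, during which the arm holds its last target. There are 200 camera calls.

## Working session

There is one attempt and no reset: what is moved stays moved. The work goes in short steps, Python scripts to look and compute and a tool call to move; the robot and the scene stay as the last step left them, time stands still between calls to the robot, and variables do not carry over. Pictures are saved under pics/ and viewed, at most 10 in all, crops included, and the job is handed in when it is done.

Besides the shell and the picture viewer there is one more tool, called after ">>>" by a JSON object that holds its "op" and its "data", one argument or row to a line. move_arm: Moves the arm, as the interface text tells. Its arguments: {"type":"object","properties":{"increments":{"type":"array"},"force":{"type":"number"}},"required":["increments"]}

```bash
mkdir -p pics; python3 - <<'E'
from station import arm
import cv2,numpy as np
np.set_printoptions(precision=4,suppress=True)
for c in("scene","top"):
    cv2.imwrite(f"pics/{c}0.png",arm.grab_frame(c))
    i=arm.camera_info(c);print(c,np.array(i["K"]).tolist(),i["k1"],np.array(i["extrinsics"]))
    for n in("cap","hub_seat","cap_small","cap_large"):
        print(n,[(np.round(d["position"],4).tolist(),round(d["score"],2)) for d in arm.pinpoint(c,n)][:5])
s=arm.get_state();print(s)
E
```

```text
scene [[433.45884291296954, 0.0, 313.1230227820376], [0.0, 433.45884291296954, 240.5009545564939], [0.0, 0.0, 1.0]] 0.01009258162564681 [[-0.7062  0.5156 -0.4852  1.0474]
 [ 0.7078  0.4978 -0.5012  0.5023]
 [-0.0169 -0.6973 -0.7165  0.8018]
 [ 0.      0.      0.      1.    ]]
cap [([0.4394, -0.3914, -0.0], 0.77), ([0.438, -0.2413, -0.0007], 0.65), ([0.6066, -0.2729, 0.0028], 0.61), ([0.5938, -0.1509, -0.0002], 0.59)]
hub_seat [([0.5439, 0.0883, 0.0604], 0.76), ([0.6942, -0.2704, -0.0028], 0.4)]
cap_small [([0.5178, -0.3128, -0.0018], 0.72)]
cap_large [([0.4418, -0.1456, 0.0001], 0.74)]
top [[451.35365067864245, 0.0, 323.0666520036714], [0.0, 451.35365067864245, 231.39264945659386], [0.0, 0.0, 1.0]] -5.887390703853453e-06 [[-0.0107 -0.9888  0.1486  0.4235]
 [-0.9998  0.0129  0.014   0.0129]
 [-0.0157 -0.1484 -0.9888  1.062 ]
 [ 0.      0.      0.      1.    ]]
cap [([0.436, -0.2454, 0.0019], 0.91), ([0.5915, -0.1472, -0.0027], 0.88), ([0.4447, -0.3814, -0.0031], 0.77), ([0.6092, -0.2726, -0.0014], 0.72), ([0.3418, -0.0815, 0.0005], 0.57)]
hub_seat [([0.5465, 0.0902, 0.0636], 0.89)]
cap_small [([0.5181, -0.3156, -0.0001], 0.76)]
cap_large [([0.4426, -0.146, 0.0016], 0.78)]
{'t': 0.5, 'q': array([-0.8869,  0.3586,  0.0118, -0.    , -1.2241, -0.2881]), 'qd': array([-0.001 , -0.0007, -0.0005, -0.001 ,  0.0004,  0.0025]), 'joint_efforts': array([  0.0003, -58.1799,  29.3067,   6.9971,   0.0119,  -0.    ]), 'eef_pos': array([ 0.2602, -0.6228,  0.2921]), 'ee_rot': array([ 3.1415, -0.    , -2.7458]), 'force': array([-0.3725, -0.9735, -0.2156]), 'moment': array([0.0075, 0.0099, 0.0093]), 'gripper_force': 0.0, 'width': 0.08771620860132606}
```

View pics/top0.png

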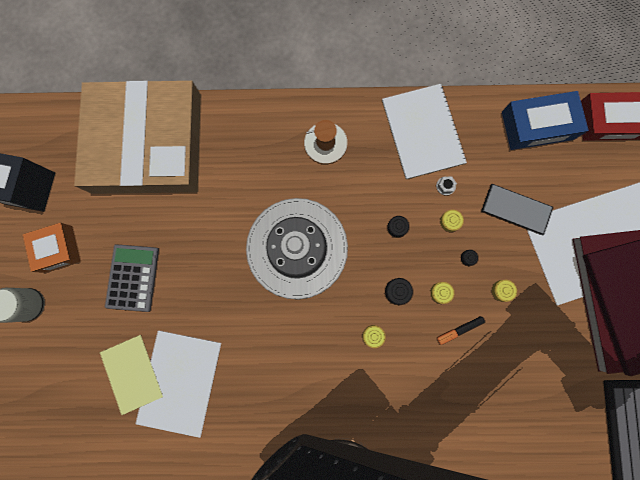

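View pics/scene0.png

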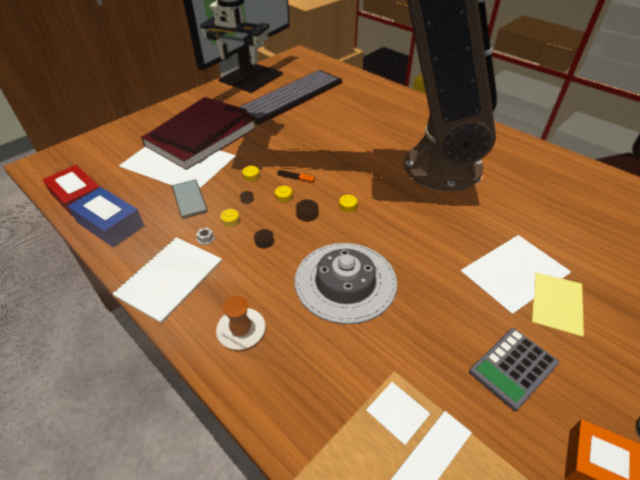

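The top view shows the black caps at (399,226), (469,257) and (399,291), with four yellow look-alikes around them and the hub nose at (294,243). By size, the middle one is at (399,226), about (0.59, -0.15). I'll refine both targets by fitting silhouettes.

```bash
cat > h.py <<'E'
import numpy as np,cv2
from scipy.optimize import least_squares
from station import arm
def proj(c,P):
    i=arm.camera_info(c);E=np.array(i["extrinsics"]);K=np.array(i["K"])
    p=(np.asarray(P)-E[:3,3])@E[:3,:3];s=p[:,:2]/p[:,2:]
    s=s*(1+i["k1"]*(s**2).sum(1,keepdims=True));return s*[K[0,0],K[1,1]]+K[:2,2]
def rings(x,y,rz):
    a=np.linspace(0,2*np.pi,72)
    return np.vstack([np.c_[x+r*np.cos(a),y+r*np.sin(a),0*a+z] for r,z in rz])
def stats(h):
    m=cv2.moments(h.astype(np.float32));return np.array([m["m10"],m["m01"]])/m["m00"],m["m00"]
def model(c,x,y,rz): return stats(cv2.convexHull(proj(c,rings(x,y,rz)).astype(np.float32)))
def fit(cams,name,guess,rz):
    obs={}
    for c in cams:
        u=model(c,*guess,rz)[0];best=None
        for d in arm.silhouettes(c,name):
            ys,xs=np.nonzero(d["pixels"])
            if len(xs)<20: continue
            h=cv2.convexHull(np.c_[xs,ys].astype(np.float32));ce=np.array([xs.mean(),ys.mean()])
            e=np.linalg.norm(stats(h)[0]-u)
            if e<12 and (best is None or e<best[0]): best=(e,stats(h)[0],len(xs),d["score"])
        if best: obs[c]=best[1];print(c,name,best,"model",model(c,*guess,rz))
    for cs in [[c] for c in obs]+[list(obs)]:
        r=least_squares(lambda p:np.concatenate([model(c,*p,rz)[0]-obs[c] for c in cs]),guess,diff_step=1e-3)
        print(name,cs,r.x.round(4),r.fun.round(2))
    return r.x
CAP=[(.0255,0),(.0255,.024)];DISC=[(.12,0),(.12,.009),(.068,.046),(.0155,.0785)]
E
python3 - <<'E'
from h import *
for c in("scene","top"): I=arm.grab_frame(c)
fit(("scene","top"),"cap",(.593,-.149),CAP)
fit(("scene","top"),"disc",(.545,.089),DISC)
I=cv2.resize(I[195:260,365:435],None,fx=8,fy=8,interpolation=cv2.INTER_CUBIC)
cv2.imwrite("pics/crop.png",cv2.convertScaleAbs(I,alpha=2.5))
for n in("tea_glass","cap_large","axle_nut"):print(n,arm.pinpoint("top",n)[:1])
E
```

```text
scene cap (np.float64(0.5651695219415817), array([264.01572327, 238.00628931]), 284, 0.57) model (array([263.70801314, 237.53223122]), 352.45430717314593)
top cap (np.float64(0.8892436970445523), array([398.32628115, 226.29102022]), 375, 0.88) model (array([398.30298247, 225.40208179]), 414.5062966805417)
cap ['scene'] [ 0.5936 -0.1471] [ 0. -0.]
cap ['top'] [ 0.5909 -0.149 ] [0. 0.]
cap ['scene', 'top'] [ 0.5918 -0.1486] [ 0.15 -0.62 -0.2  -0.4 ]
top disc (np.float64(0.5894942351245278), array([296.81784859, 248.41455795]), 8058, 0.97) model (array([297.28352274, 248.05310112]), 8136.995777027914)
disc ['top'] [0.5442 0.0901] [ 0. -0.]
disc ['top'] [0.5442 0.0901] [ 0. -0.]
tea_glass [{'position': [0.8013, 0.0195, 0.0021], 'score': 0.9}]
cap_large [{'position': [0.4418, -0.1473, 0.0002], 'score': 0.74}]
axle_nut [{'position': [0.694, -0.2747, -0.0004], 'score': 0.88}]
```

View pics/crop.png

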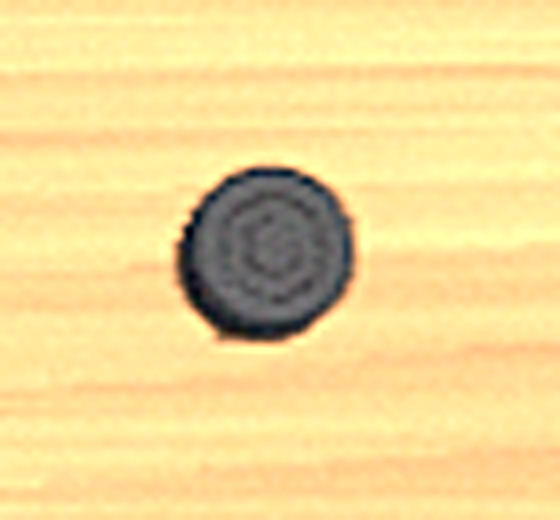

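>>> {"op": "move_arm", "data": {
  "increments": [
    {"jaw":1,"dx":-0.0305,"dy":0.0194},
    {"jaw":1,"dx":-0.0305,"dy":0.0194},
    {"jaw":1,"dx":-0.0305,"dy":0.0194},
    {"jaw":1,"dx":-0.0305,"dy":0.0194},
    {"jaw":1,"dx":-0.0305,"dy":0.0194},
    {"jaw":1,"dx":-0.0305,"dy":0.0194},
    {"jaw":1,"dx":-0.0305,"dy":0.0194},
    {"jaw":1,"dx":-0.0305,"dy":0.0194},
    {"jaw":1,"dx":-0.0305,"dy":0.0194},
    {"jaw":1,"dx":-0.0305,"dy":0.0194},
    {"jaw":1,"dx":-0.0305,"dy":0.0194},
    {"jaw":1,"dx":-0.0305,"dy":0.0194}
  ],
  "force": 10
}}

```text
$.increments[0]: bad value
```

>>> {"op": "move_arm", "data": {
  "increments": [
    {"jaw":1,"dx":-0.0305,"dy":0.0194,"dz":0.015},
    {"jaw":1,"dx":-0.0305,"dy":0.0194,"dz":0.015},
    {"jaw":1,"dx":-0.0305,"dy":0.0194,"dz":0.015},
    {"jaw":1,"dx":-0.0305,"dy":0.0194,"dz":0.015},
    {"jaw":1,"dz":0.03},
    {"jaw":1,"dz":0.03},
    {"jaw":1,"dz":0.03},
    {"jaw":1},
    {"jaw":1}
  ]
}}

```text
$.increments[0]: bad value
```

>>> {"op": "move_arm", "data": {
  "increments": [
    {"jaw":1,"dx":-0.0305,"dy":0.0194,"dz":0,"twist":0},
    {"jaw":1,"dx":-0.0305,"dy":0.0194,"dz":0,"twist":0},
    {"jaw":1,"dx":-0.0305,"dy":0.0194,"dz":0,"twist":0},
    {"jaw":1,"dx":-0.0305,"dy":0.0194,"dz":0,"twist":0},
    {"jaw":1,"dx":-0.0305,"dy":0.0194,"dz":0,"twist":0},
    {"jaw":1,"dx":-0.0305,"dy":0.0194,"dz":0,"twist":0},
    {"jaw":1,"dx":-0.0305,"dy":0.0194,"dz":0,"twist":0},
    {"jaw":1,"dx":-0.0305,"dy":0.0194,"dz":0,"twist":0},
    {"jaw":1,"dx":-0.0305,"dy":0.0194,"dz":0,"twist":0},
    {"jaw":1,"dx":-0.0305,"dy":0.0194,"dz":0,"twist":0},
    {"jaw":1,"dx":-0.0305,"dy":0.0194,"dz":0,"twist":0},
    {"jaw":1,"dx":-0.0305,"dy":0.0194,"dz":0,"twist":0}
  ],
  "force": 10
}}

```text
t: 1.95
eef_pos: [0.5089, -0.2653, 0.2925]
ee_rot: [-3.141, 0.001, -2.746]
force: [1.3, -1.2, 0.2]
width: 0.0878
gripper_force: 0.0
```

>>> {"op": "move_arm", "data": {
  "increments": [
    {"jaw":1,"dx":-0.0305,"dy":0.0194,"dz":0.015,"twist":0},
    {"jaw":1,"dx":-0.0305,"dy":0.0194,"dz":0.015,"twist":0},
    {"jaw":1,"dx":-0.0305,"dy":0.0194,"dz":0.015,"twist":0},
    {"jaw":1,"dx":-0.0305,"dy":0.0194,"dz":0.015,"twist":0},
    {"jaw":1,"dx":0,"dy":0,"dz":0.035,"twist":0},
    {"jaw":1,"dx":0,"dy":0,"dz":0.035,"twist":0},
    {"jaw":1,"dx":0,"dy":0,"dz":0.03,"twist":0},
    {"jaw":1,"dx":0,"dy":0,"dz":0,"twist":0},
    {"jaw":1,"dx":0,"dy":0,"dz":0,"twist":0}
  ]
}}

```text
t: 2.7
eef_pos: [0.5902, -0.1483, 0.1313]
ee_rot: [3.141, -0.003, -2.745]
force: [1.0, -0.1, 0.8]
width: 0.0875
gripper_force: 0.0
```

```bash
python3 - <<'E'
from h import *
I=arm.grab_frame("scene")
cv2.imwrite("pics/s1.png",cv2.resize(I[120:300,180:420],None,fx=3,fy=3,interpolation=cv2.INTER_CUBIC))
s=arm.get_state();print(s["eef_pos"],s["ee_rot"],s["force"])
E
```

```text
[ 0.5914714  -0.14847629  0.13318812] [-3.14088530e+00 -5.28764532e-05 -2.74526415e+00] [ 0.92865868 -0.11955181  0.42089211]
```

View pics/s1.png

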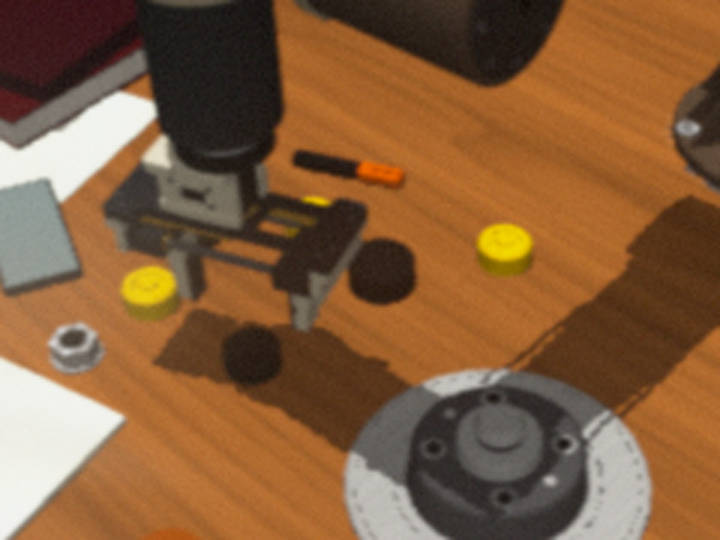

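The open fingers straddle the middle black cap (crop ~(250,355)) and their tips are clear of its neighbours. I'll descend and grip.

>>> {"op": "move_arm", "data": {
  "increments": [
    {"jaw":1,"dx":0,"dy":0,"dz":0.021,"twist":0},
    {"jaw":1,"dx":0,"dy":0,"dz":0.021,"twist":0},
    {"jaw":1,"dx":0,"dy":0,"dz":0.014,"twist":0},
    {"jaw":1,"dx":0,"dy":0,"dz":0.007,"twist":0},
    {"jaw":1,"dx":0,"dy":0,"dz":0,"twist":0},
    {"jaw":0,"dx":0,"dy":0,"dz":0,"twist":0},
    {"jaw":-1,"dx":0,"dy":0,"dz":0,"twist":0},
    {"jaw":-1,"dx":0,"dy":0,"dz":0,"twist":0},
    {"jaw":-1,"dx":0,"dy":0,"dz":0,"twist":0},
    {"jaw":-1,"dx":0,"dy":0,"dz":0,"twist":0},
    {"jaw":-1,"dx":0,"dy":0,"dz":0,"twist":0},
    {"jaw":-1,"dx":0,"dy":0,"dz":0,"twist":0}
  ],
  "force": 8
}}

```text
t: 3.75
eef_pos: [0.591, -0.1482, 0.0695]
ee_rot: [-3.141, 0.0, -2.746]
force: [-0.6, -0.6, 2.3]
width: 0.0508
gripper_force: 8.0
```

>>> {"op": "move_arm", "data": {
  "increments": [
    {"jaw":-1,"dx":0,"dy":0,"dz":0,"twist":0},
    {"jaw":-1,"dx":0,"dy":0,"dz":0,"twist":0},
    {"jaw":-1,"dx":0,"dy":0,"dz":0,"twist":0},
    {"jaw":-1,"dx":0,"dy":0,"dz":0,"twist":0},
    {"jaw":-1,"dx":0,"dy":0,"dz":0,"twist":0},
    {"jaw":-1,"dx":0,"dy":0,"dz":0,"twist":0}
  ],
  "force": 55
}}

```text
t: 4.25
eef_pos: [0.591, -0.1482, 0.0695]
ee_rot: [-3.141, 0.0, -2.746]
force: [-1.5, 0.5, 5.6]
width: 0.0498
gripper_force: 55.0
```

>>> {"op": "move_arm", "data": {
  "increments": [
    {"jaw":-1,"dx":0,"dy":0,"dz":-0.015,"twist":0},
    {"jaw":-1,"dx":0,"dy":0,"dz":-0.03,"twist":0},
    {"jaw":-1,"dx":0,"dy":0,"dz":-0.03,"twist":0},
    {"jaw":-1,"dx":0,"dy":0,"dz":-0.025,"twist":0},
    {"jaw":-1,"dx":-0.0061,"dy":0.0297,"dz":0,"twist":0},
    {"jaw":-1,"dx":-0.0061,"dy":0.0297,"dz":0,"twist":0},
    {"jaw":-1,"dx":-0.0061,"dy":0.0297,"dz":0,"twist":0},
    {"jaw":-1,"dx":-0.0061,"dy":0.0297,"dz":0,"twist":0},
    {"jaw":-1,"dx":-0.0061,"dy":0.0297,"dz":0,"twist":0},
    {"jaw":-1,"dx":-0.0061,"dy":0.0297,"dz":0,"twist":0},
    {"jaw":-1,"dx":-0.0061,"dy":0.0297,"dz":0,"twist":0},
    {"jaw":-1,"dx":-0.0061,"dy":0.0297,"dz":0,"twist":0}
  ]
}}

```text
t: 5.25
eef_pos: [0.5435, 0.0911, 0.1688]
ee_rot: [3.141, -0.0, -2.746]
force: [1.2, 0.2, -0.2]
width: 0.05
gripper_force: 55.0
```

>>> {"op": "move_arm", "data": {
  "increments": [
    {"jaw":-1,"dx":0,"dy":0,"dz":0,"twist":0},
    {"jaw":-1,"dx":0,"dy":0,"dz":0,"twist":0},
    {"jaw":-1,"dx":0,"dy":0,"dz":0,"twist":0}
  ]
}}

```text
t: 5.5
eef_pos: [0.544, 0.0898, 0.1688]
ee_rot: [-3.142, -0.001, -2.745]
force: [-0.0, -0.2, -0.9]
width: 0.0499
gripper_force: 55.0
```

```bash
python3 - <<'E'
from h import *
I=arm.grab_frame("scene")
s=arm.get_state();print(s["eef_pos"],s["ee_rot"],s["force"],s["moment"],s["width"])
for n in("cap","cap_claws","hub_seat"):print(n,[(np.round(d["position"],4),d["score"]) for d in arm.pinpoint("scene",n)])
p=s["eef_pos"]
# overlay: predicted cap rim/top if concentric with TCP, predicted nose for hub guess
J=I.copy()
B=proj("scene",rings(p[0],p[1],[(.0255,p[2]-.0695),(.0255,p[2]-.0455)]))
N=proj("scene",rings(.5443,.0898,[(.0155,.0785),(.0315,.06)]))
sc=5;x0,y0=270,190
J=cv2.resize(J[y0:y0+110,x0:x0+140],None,fx=sc,fy=sc,interpolation=cv2.INTER_CUBIC)
for q,c in((B,(0,255,0)),(N,(0,0,255))):
    for u in q: cv2.circle(J,tuple(((u-[x0,y0]+.5)*sc).round().astype(int).tolist()),1,c,-1)
cv2.imwrite("pics/s2.png",J)
E
```

```text
[0.54409727 0.08930414 0.16887628] [ 3.14156448e+00 -6.08612218e-04 -2.74609139e+00] [-0.13069182 -1.12284492 -0.99574822] [ 0.00376876  0.02381498 -0.01246619] 0.04997153721018271
cap [(array([0.5435, 0.0895, 0.0998]), 0.92), (array([ 0.4375, -0.388 ,  0.0037]), 0.61), (array([ 0.4342, -0.2459,  0.0006]), 0.52), (array([ 6.070e-01, -2.723e-01,  4.000e-04]), 0.5)]
cap_claws [(array([ 0.4359, -0.2446,  0.0039]), 0.73), (array([ 0.6023, -0.2774,  0.0036]), 0.72), (array([ 0.4373, -0.3812,  0.0068]), 0.62), (array([0.5405, 0.0911, 0.1043]), 0.57)]
hub_seat [(array([0.547 , 0.088 , 0.0632]), 0.73)]
```

View pics/s2.png

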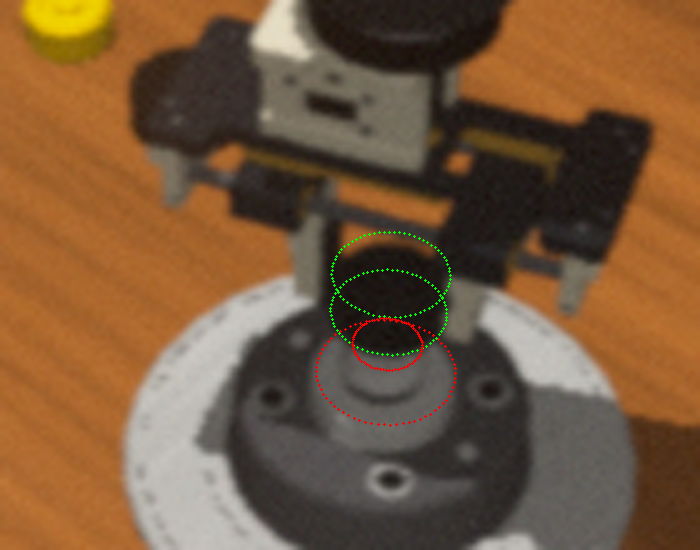

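```bash
python3 - <<'E'
from h import *
I=arm.grab_frame("scene");p=arm.get_state()["eef_pos"]
sc=10;x0,y0=318,228
J=cv2.convertScaleAbs(cv2.resize(I[y0:y0+58,x0:x0+60],None,fx=sc,fy=sc,interpolation=cv2.INTER_CUBIC),alpha=2.2)
K=J.copy()
B=[(p[0],p[1],.0255,p[2]-.0695,(0,255,0)),(p[0],p[1],.0255,p[2]-.0455,(0,255,0)),(.5443,.0898,.0155,.0785,(0,0,255)),(.5443,.0898,.02,.0684,(255,0,255)),(.5443,.0898,.0315,.06,(0,0,255))]
for x,y,r,z,c in B:
    for u in proj("scene",rings(x,y,[(r,z)])): cv2.circle(K,tuple(((u-[x0,y0]+.5)*sc).round().astype(int).tolist()),1,c,-1)
cv2.imwrite("pics/s3.png",cv2.resize(np.hstack([J,K]),(800,387)))
E
```

```text
(no output)
```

View pics/s3.png

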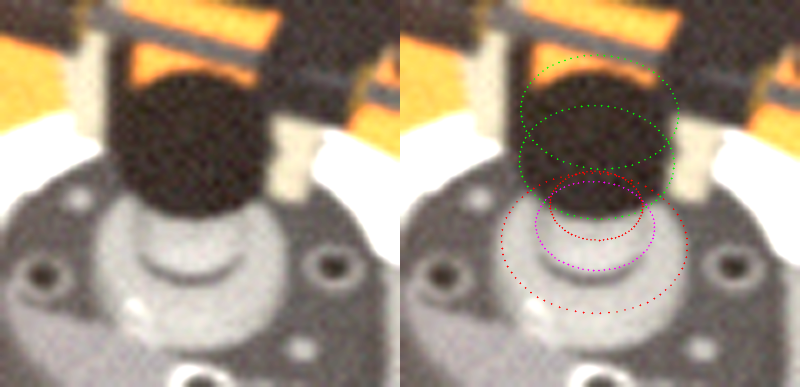

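The cap is held squarely over the nose. Its outline and the bead agree laterally with the model to about 1–2 mm, which is within the cone's catch. I'll lower it until the barbs are just above the nose tip, then go in small steps and watch the force.

>>> {"op": "move_arm", "data": {
  "increments": [
    {"jaw":-1,"dx":0,"dy":0,"dz":0.012,"twist":0},
    {"jaw":-1,"dx":0,"dy":0,"dz":0.008,"twist":0},
    {"jaw":-1,"dx":0,"dy":0,"dz":0.004,"twist":0},
    {"jaw":-1,"dx":0,"dy":0,"dz":0,"twist":0},
    {"jaw":-1,"dx":0,"dy":0,"dz":0,"twist":0}
  ]
}}

```text
t: 6.17
eef_pos: [0.5442, 0.0895, 0.1449]
ee_rot: [-3.141, -0.001, -2.746]
force: [0.7, -0.1, 0.3]
width: 0.0497
gripper_force: 55.0
```

>>> {"op": "move_arm", "data": {
  "increments": [
    {"jaw":-1,"dx":0,"dy":0,"dz":0.002,"twist":0},
    {"jaw":-1,"dx":0,"dy":0,"dz":0.002,"twist":0},
    {"jaw":-1,"dx":0,"dy":0,"dz":0.002,"twist":0},
    {"jaw":-1,"dx":0,"dy":0,"dz":0,"twist":0},
    {"jaw":-1,"dx":0,"dy":0,"dz":0,"twist":0}
  ]
}}

```text
t: 6.58
eef_pos: [0.5442, 0.0898, 0.1392]
ee_rot: [-3.142, -0.0, -2.746]
force: [0.1, 0.1, -0.3]
width: 0.05
gripper_force: 55.0
```

>>> {"op": "move_arm", "data": {
  "increments": [
    {"jaw":-1,"dx":0,"dy":0,"dz":0.001,"twist":0},
    {"jaw":-1,"dx":0,"dy":0,"dz":0.001,"twist":0},
    {"jaw":-1,"dx":0,"dy":0,"dz":0.001,"twist":0},
    {"jaw":-1,"dx":0,"dy":0,"dz":0.001,"twist":0},
    {"jaw":-1,"dx":0,"dy":0,"dz":0,"twist":0},
    {"jaw":-1,"dx":0,"dy":0,"dz":0,"twist":0}
  ]
}}

```text
t: 7.08
eef_pos: [0.5445, 0.0899, 0.1353]
ee_rot: [-3.141, 0.001, -2.746]
force: [1.6, -0.9, 0.6]
width: 0.0498
gripper_force: 55.0
```

>>> {"op": "move_arm", "data": {
  "increments": [
    {"jaw":-1,"dx":0,"dy":0,"dz":0.0005,"twist":0},
    {"jaw":-1,"dx":0,"dy":0,"dz":0.0005,"twist":0},
    {"jaw":-1,"dx":0,"dy":0,"dz":0.0005,"twist":0},
    {"jaw":-1,"dx":0,"dy":0,"dz":0,"twist":0}
  ]
}}

```text
t: 7.42
eef_pos: [0.5447, 0.0899, 0.1342]
ee_rot: [-3.141, 0.001, -2.746]
force: [0.4, -1.7, 4.9]
width: 0.0498
gripper_force: 55.0
```

>>> {"op": "move_arm", "data": {
  "increments": [
    {"jaw":-1,"dx":0,"dy":0,"dz":0.0005,"twist":0},
    {"jaw":-1,"dx":0,"dy":0,"dz":0.0005,"twist":0},
    {"jaw":-1,"dx":0,"dy":0,"dz":0.0005,"twist":0},
    {"jaw":-1,"dx":0,"dy":0,"dz":0,"twist":0}
  ]
}}

```text
t: 7.75
eef_pos: [0.5448, 0.0899, 0.133]
ee_rot: [-3.141, 0.001, -2.745]
force: [-0.4, -1.0, 6.6]
width: 0.0494
gripper_force: 55.0
```

>>> {"op": "move_arm", "data": {
  "increments": [
    {"jaw":-1,"dx":0,"dy":0,"dz":0.0005,"twist":0},
    {"jaw":-1,"dx":0,"dy":0,"dz":0.0005,"twist":0},
    {"jaw":-1,"dx":0,"dy":0,"dz":0,"twist":0}
  ]
}}

```text
t: 8.0
eef_pos: [0.5439, 0.0897, 0.1311]
ee_rot: [3.141, -0.0, -2.746]
force: [0.5, -1.7, -0.1]
width: 0.05
gripper_force: 55.0
```

>>> {"op": "move_arm", "data": {
  "increments": [
    {"jaw":-1,"dx":0,"dy":0,"dz":0.0005,"twist":0},
    {"jaw":-1,"dx":0,"dy":0,"dz":0.0005,"twist":0},
    {"jaw":-1,"dx":0,"dy":0,"dz":0,"twist":0}
  ]
}}

```text
t: 8.25
eef_pos: [0.544, 0.0897, 0.1297]
ee_rot: [3.142, -0.001, -2.746]
force: [0.6, 0.3, -0.9]
width: 0.0498
gripper_force: 55.0
```

It clicked, and the force dropped to about zero. I'll keep pressing until the rim meets the seat.

>>> {"op": "move_arm", "data": {
  "increments": [
    {"jaw":-1,"dx":0,"dy":0,"dz":0.0005,"twist":0},
    {"jaw":-1,"dx":0,"dy":0,"dz":0.0005,"twist":0},
    {"jaw":-1,"dx":0,"dy":0,"dz":0,"twist":0}
  ]
}}

```text
t: 8.5
eef_pos: [0.5441, 0.0898, 0.1295]
ee_rot: [-3.142, -0.0, -2.746]
force: [-3.4, 0.4, 4.8]
width: 0.0498
gripper_force: 55.0
```

>>> {"op": "move_arm", "data": {
  "increments": [
    {"jaw":-1,"dx":0,"dy":0,"dz":0.0005,"twist":0},
    {"jaw":-1,"dx":0,"dy":0,"dz":0.0005,"twist":0},
    {"jaw":-1,"dx":0,"dy":0,"dz":0,"twist":0},
    {"jaw":-1,"dx":0,"dy":0,"dz":0,"twist":0}
  ]
}}

```text
t: 8.83
eef_pos: [0.5441, 0.0898, 0.1294]
ee_rot: [-3.141, 0.0, -2.745]
force: [-6.3, 0.4, 14.5]
width: 0.05
gripper_force: 55.0
```

>>> {"op": "move_arm", "data": {
  "increments": [
    {"jaw":-1,"dx":0,"dy":0,"dz":0.0004,"twist":0},
    {"jaw":-1,"dx":0,"dy":0,"dz":0.0004,"twist":0},
    {"jaw":-1,"dx":0,"dy":0,"dz":0,"twist":0},
    {"jaw":-1,"dx":0,"dy":0,"dz":0,"twist":0},
    {"jaw":-1,"dx":0,"dy":0,"dz":0,"twist":0},
    {"jaw":-1,"dx":0,"dy":0,"dz":0,"twist":0}
  ]
}}

```text
t: 9.33
eef_pos: [0.5441, 0.0898, 0.1293]
ee_rot: [-3.141, 0.0, -2.745]
force: [-8.9, 0.7, 21.8]
width: 0.0498
gripper_force: 55.0
```

```bash
python3 - <<'E'
from h import *
I=arm.grab_frame("scene");s=arm.get_state();print(s["eef_pos"],s["ee_rot"],s["force"],s["moment"],s["width"],s["t"])
cv2.imwrite("pics/s4.png",cv2.convertScaleAbs(cv2.resize(I[210:300,300:400],None,fx=6,fy=6,interpolation=cv2.INTER_CUBIC),alpha=2))
E
```

```text
[0.54410114 0.08978112 0.12935049] [-3.14128976e+00  5.18597256e-04 -2.74515098e+00] [-9.79626942  0.46094864 21.27003261] [ 0.17612209  3.2219074  -0.05931839] 0.049993790475806245 9.3833
```

View pics/s4.png

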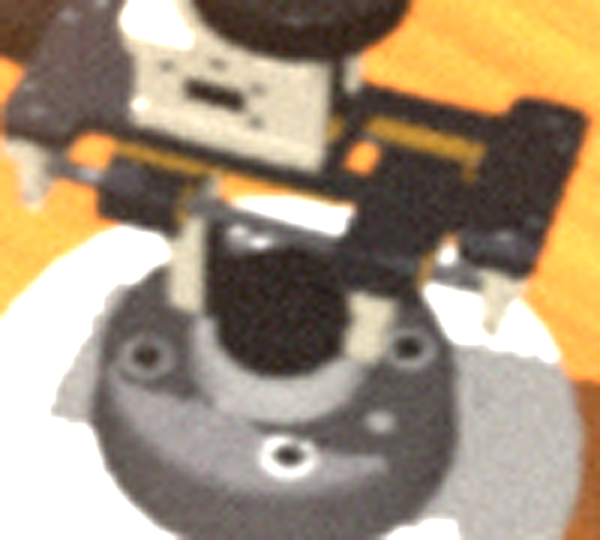

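The cap is seated squarely, with its rim on the hub barrel at crop ~(280,375). I'll ease off the sideways load while keeping the push.

>>> {"op": "move_arm", "data": {
  "increments": [
    {"jaw":-1,"dx":0.0004,"dy":0.0002,"dz":0.0002,"twist":0},
    {"jaw":-1,"dx":0,"dy":0,"dz":0,"twist":0},
    {"jaw":-1,"dx":0,"dy":0,"dz":0,"twist":0},
    {"jaw":-1,"dx":0,"dy":0,"dz":0,"twist":0}
  ]
}}

```text
t: 9.72
eef_pos: [0.544, 0.0898, 0.1293]
ee_rot: [-3.141, 0.001, -2.745]
force: [-8.0, 0.7, 21.6]
width: 0.0498
gripper_force: 55.0
```

```bash
python3 - <<'E'
from h import *
s=arm.get_state();print(s["eef_pos"],s["ee_rot"],s["force"],s["moment"],s["width"],s["t"])
E
```

```text
[0.54404801 0.08978487 0.12934647] [-3.14102581e+00  1.24998318e-03 -2.74501456e+00] [-8.01741433  0.65791079 21.58221931] [-0.1620345   2.81233852 -0.105466  ] 0.04983104567994416 9.7167
```

>>> {"op": "move_arm", "data": {
  "increments": [
    {"jaw":-1,"dx":0.0005,"dy":0.0002,"dz":0.0001,"twist":0},
    {"jaw":-1,"dx":0.0005,"dy":0.0002,"dz":0.0001,"twist":0},
    {"jaw":-1,"dx":0,"dy":0,"dz":0,"twist":0},
    {"jaw":-1,"dx":0,"dy":0,"dz":0,"twist":0},
    {"jaw":-1,"dx":0,"dy":0,"dz":0,"twist":0},
    {"jaw":-1,"dx":0,"dy":0,"dz":0,"twist":0}
  ]
}}

```text
t: 10.22
eef_pos: [0.5439, 0.0898, 0.1293]
ee_rot: [-3.141, 0.003, -2.745]
force: [-3.4, -1.6, 19.5]
width: 0.0498
gripper_force: 55.0
```

```bash
python3 - <<'E'
from h import *
s=arm.get_state();print(s["eef_pos"],s["ee_rot"],s["force"],s["moment"],s["width"],s["t"])
E
```

```text
[0.54387449 0.08977893 0.12933663] [-3.14056488e+00  2.85846767e-03 -2.74480465e+00] [-3.37104868 -1.59606483 19.53314716] [-0.84960728  1.40546228 -0.08955581] 0.04983069738777896 10.2167
```

>>> {"op": "move_arm", "data": {
  "increments": [
    {"jaw":-1,"dx":0,"dy":0,"dz":0.0005,"twist":0},
    {"jaw":-1,"dx":0,"dy":0,"dz":0,"twist":0},
    {"jaw":-1,"dx":0,"dy":0,"dz":0,"twist":0},
    {"jaw":-1,"dx":0,"dy":0,"dz":0,"twist":0}
  ]
}}

```text
t: 10.55
eef_pos: [0.5439, 0.0898, 0.1293]
ee_rot: [-3.14, 0.003, -2.745]
force: [-5.9, -2.9, 23.6]
width: 0.0498
gripper_force: 55.0
```

```bash
python3 -c "
from station import arm
print(arm.job_done())"
```

```text
the job is handed in; nothing more can be done
None
```

The middle-sized black cap is on the hub: it clicked, its rim is down on the seat by height and force readings, and the fingers still grip it, pressing down with about 24 N. I handed the job in at about 10.6 s; the hand-in gave no verdict.

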